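Turn the guide card over its rings

TASK

First push the green bit case off the left page of the ring-bound assembly guide with your fingertips, so that it lies flat on the table beside the guide. Then, with the fingers only pushing, turn the stiff half-raised card over the ring spine and press it down until it lies flat on that left page, and move clear. Do not pick up the case, do not pinch the card, and leave the screwdriver, the hinge and the cam lock where they are.

Things in the scene. Friction and masses are not known exactly. Their poses are not given: they have to be found in the camera images.
- guide: ring-bound assembly guide fixed to the table: black base 200 (its x) x 270 (its y) x 6 mm, origin at the centre of its underside. Its x axis runs along the ring spine at y = 0, its y axis points to the left page. Two pages 180 x 118 mm, tops 10 mm above the table, at |y| 9 to 127 mm. Three steel rings at x = -60, 0, 60 mm, reaching 23 mm above the table and 13 mm either side of y = 0.
- left_page (a point): centre of the left page's upper face (plain grey, at guide y = 68 mm, 10 mm above the table), where the card must finally lie; same axes as the guide. The right page (paper with pictures) is on the other side of the spine.
- card (a joint): angle of the rigid card about the spine (axis along the guide's x, at guide y = 0, 12.5 mm above the table), rad: 0 flat on the right page, 1.57 upright, 3.14 flat on the left page (stop). 170 mm along the spine, 4 mm thick, reaching 10 to 125 mm from the axis, about 70 g. Stiff rings: it stays at any angle where it is left; 1 to 2 N at the free edge turn it.
- card_edge (a point): middle of the card's free edge, half-way through its thickness, 125 mm from the hinge axis; the card has a red band there on its front, the white side with pictures, which faces up at joint 0; its back, which faces up when the card has been turned, is plain orange
- bit_case_center (a point): centre of the closed green plastic bit case, 60 (its x) x 36 (its y) x 20 mm high (its z), 70 g, loose; it starts lying on the left page, its centre then 20 mm above the table, its long side within 0.3 rad of the spine direction. On the table its centre is 10 mm up.
- screwdriver: yellow-handled screwdriver lying on the table beyond the guide, about 200 mm long, handle 26 mm thick; origin on the table beneath the front end of the handle, its x axis points to the tip. Leave alone.
- hinge: small steel butt hinge lying open, 50 x 38 x 7 mm, on the table in front of the guide (robot's side); origin at the centre of its underside. Leave alone.
- cam_lock: chrome cam lock fitting, upright disc 17 mm across and 14 mm high, on the table beyond the guide; origin at the centre of its underside. Leave alone.
Not all that is in view belongs to the job. Of the things like the part that bears bit_case_center, leave any that is yellow; of the rest the smaller one is meant.

How it is judged:
On the way, in this order (a step that is already met when the one before it is completed fails the run):
1. the bit case lies flat on the table, off the guide, while the card is still on its own side (height (world z) of bit_case_center between 0.005 and 0.0145 m and angle between bit_case_center's own z axis and vertical below 0.12 rad and value of joint card below 1.4 rad), for 0.2 s.
2. the card has been turned over the spine and lies flat on the left page (value of joint card above 3.06 rad), for 0.2 s.
At the end, for the whole second after the job is handed in: the card's joint reads over 3.06 rad (within 0.08 rad, about 5 degrees, of fully flat on the left page), the bit case lies right way up and flat on the table (centre below 14.5 mm, tilt under 0.12 rad); the card is at rest (value of joint card above 3.06 rad and height (world z) of bit_case_center between 0.005 and 0.0145 m and angle between bit_case_center's own z axis and vertical below 0.12 rad and velocity of joint card below 0.1 rad/s); the robot touches nothing.
It fails at once if the card is pinched (fingers press on both its sides at once with over 6 N each) (contact force between the fingers and card_c0 above 6 N and contact force between the fingers and card_c1 above 6 N).
It fails at once if the bit case is lifted (centre over 45 mm above the table) (height (world z) of bit_case_center above 0.045 m).
It fails at once if the screwdriver is disturbed (moved over 20 mm) (distance of screwdriver from where it was at the start of the episode above 0.02 m).
It fails at once if the hinge is disturbed (moved over 20 mm) (distance of hinge from where it was at the start of the episode above 0.02 m).
It fails at once if the cam lock is disturbed (moved over 20 mm) (distance of cam_lock from where it was at the start of the episode above 0.02 m).
It also fails if it takes over 58 s, if anything falls off the work surface, if the arm or the gripper's body presses on something with over 40 N, if the wrist force passes 120 N, or if a joint passes its speed limit or range.

ROBOT

A 6-joint arm with a two-finger parallel gripper is mounted at the origin on the work surface. World frame = base frame: x ahead of the robot, y to its left, z up, the work surface at z = 0. Lengths are in m, angles in rad, forces in N, time in s.
With the tool pointing down it reaches from about 0.375 to 0.9 m from the base axis. Payload 3.1 kg.
Tool frame: the origin (TCP) lies where the fingers leave the gripper's body, on its centre line; the fingertips stand manip.tip_reach ahead of it and the grasp point (between the pads) lies 54 mm ahead of it (manip.tip_reach is the distance from the TCP to the fingertips, in m); z points along the fingers, y is the direction in which the jaws open and shut (so a half turn about z gives the same grasp; the last joint's range is limited). The gripper opens to 85 mm and grips with 20 to 120 N. Pads are 22 mm wide; open, the fingers measure 114 mm over their backs; the gripper's body (76 mm by 85 mm) begins 54 mm behind the grasp point. The pads swing forward as they close: fully open they stand 13 mm farther back than shut.
Start: joints at [1.032, 0.527, 1.433, -0, 1.181, -0.178], TCP at [0.22, 0.585, 0.304] pointing down, gripper open.
Joint ranges: [-3.08, 3.08], [-0.75, 2.2], [0.22, 2.44], [-1.43, 4.57], [0, 2.65], [-2.85, 2.85]. Speed limits (rad/s): [2.79, 2.79, 3.14, 3.14, 3.14, 3.14].

INTERFACE

Orientations are given as a unit quaternion [x, y, z, w].
In Python, from station import manip, cams, order gives the robot as it stands. The module is installed in compiled form; this text tells all that it offers.
- The arm moves only by the tool drive_tool, never from a script. Its arguments are lists of equal length, an entry for each row: "linear": the shift along the tool's x, y, z in mm, a list of three; "rot": the turn, a rotation vector about the tool's x, y, z in degrees, a list of three; "hand": the finger opening in mm, from 0 to 85.4. A call has 1 to 20 rows; each row shifts and turns the pose as measured when the row begins, along the tool's axes as they then stand; what a row does not reach is not made up. A row lasts 1/12 s, in which the tool goes at most 41.7 mm and 7.16 degrees, less where a joint would pass 70% of its speed; a pose out of reach is approached as far as the arm can. A call with a gripper value outside its range is refused whole. The fingers move at their own pace and stop on an object; "force" is the grip in N (left out, the last holds). Time passes only in rows, so rows that do not move let the fingers close. It gives the time, the measured TCP pose, the force and the opening at its end, in the units of the state.
- manip.sense(): the state, without advancing time (a new reading comes with each control period).
- cams.snapshot(name): name is "side" or "top" or "wrist"; returns the picture (420x560x3 uint8, red, green, blue); there is no depth.
- cams.camera_model(name): a dict with "vfov" (degrees; the focal length in pixels is half the picture's height over the tangent of half this angle, whatever the lens; pixels are square), "cx", "cy" (the principal point, pixels), "rvec" (rotation vector, rad) and "tvec" (3), from world to camera coordinates, as OpenCV has them. Camera axes: x right, y down, z forward; pixel columns grow to the right and rows downward; lengths in m; the calibration is good to about 2 mm. The wrist camera is an equidistant fisheye: a pixel r from the principal point sees the ray r / f radians off the axis. A picture is of the moment at which its call begins: read the wrist's pose just before it. camera_model takes no time and is no camera call; for the wrist camera it gives the pose at the moment of the call.
- order.sign_off(): hands the job in, once; it reports no verdict.
Trained networks look in the newest picture that a camera, given by its name, has taken for a name from the list of things; names that differ only in an ending like _2 or _b are one class to them, and where a whole thing is asked for, a point or a joint stands for the part that bears it (a point fixed in the world has none). Each returns a list of dicts, best first, with "score" (0 to 1); they miss things now and then, are a little off and sometimes report something else, mostly with a low value. They report only what shows in the picture. A call takes as long as a camera call. They do not tell look-alikes from the thing itself.
- cams.regions_of(label, camera): "pixels" (420x560 bool, what is visible of it) and "rect" ([left, top, right, bottom] in pixels, round what is visible of it).
- cams.spot_point(label, camera): "at" ([column, row] in pixels: a listed point, or the origin of a listed thing).
The state is a dict: "t": time; "q": joint angles; "qd": joint speeds; "tau": joint torques, N m; "tcp_pos": TCP position; "tool_rot": TCP orientation; "force": force on the tool from outside, world axes, zero at the start; "ft_torque": the same for the moment, N m; "finger_gap": opening from 0.0 (shut) to 1.0 (fully open).
Only numpy, scipy, OpenCV 4.12 (cv2) and the standard library are available. Lean on these libraries where they do the work, as an engineer would, in place of code of your own. Each camera call takes 0.05 s, during which the arm holds its last target. There are 200 camera calls.

## Working session

There is one attempt and no reset: what is moved stays moved. The work goes in short steps, Python scripts to look and compute and a tool call to move; the robot and the scene stay as the last step left them, time stands still between calls to the robot, and variables do not carry over. Pictures are saved under pics/ and viewed, about 8 in all and at most 12, crops included, and the job is handed in when it is done.

Besides the shell and the picture viewer there is one more tool, called after "Emit:" in YAML: its name, and indented under it one key for each argument. drive_tool: Moves the arm, as the interface text tells. Its arguments: {"type":"object","properties":{"linear":{"type":"array","items":{"type":"array","items":{"type":"number"}}},"rot":{"type":"array","items":{"type":"array","items":{"type":"number"}}},"hand":{"type":"array","items":{"type":"number"}},"force":{"type":"number"}},"required":["linear","rot","hand"]}

```bash
mkdir -p pics
cat > h.py <<'E'
import numpy as np, cv2
from station import manip, cams, order
from scipy.spatial.transform import Rotation as R
def cam(name):
    m=cams.camera_model(name); f=210/np.tan(np.radians(m["vfov"])/2)
    Rm=R.from_rotvec(np.ravel(m["rvec"])).as_matrix(); t=np.ravel(m["tvec"])
    return f,m["cx"],m["cy"],Rm,t
def ray(name,px,c=None):
    f,cx,cy,Rm,t=c or cam(name)
    u=np.array([px[0]-cx,px[1]-cy])/f
    if name=="wrist":
        r=np.linalg.norm(u)+1e-12; d=np.r_[u/r*np.sin(r),np.cos(r)]
    else: d=np.r_[u,1]
    return -Rm.T@t, Rm.T@d
def onz(name,px,z,c=None):
    o,d=ray(name,px,c); return o+d*(z-o[2])/d[2]
def proj(name,p,c=None):
    f,cx,cy,Rm,t=c or cam(name); q=Rm@np.asarray(p)+t
    if name=="wrist":
        r=np.hypot(q[0],q[1]); th=np.arctan2(r,q[2]); return np.array([cx+f*th*q[0]/r,cy+f*th*q[1]/r])
    return np.array([cx+f*q[0]/q[2],cy+f*q[1]/q[2]])
def save(n,im): cv2.imwrite("pics/"+n+".png",im[...,::-1])
E
python3 - <<'E'
from h import *
s=manip.sense(); print(s, manip.tip_reach)
ims=[]
for n in ["top","side"]:
    im=cams.snapshot(n); save(n+"0",im); ims.append(im)
    print(n,cam(n)[0],-cam(n)[3].T@cam(n)[4])
    for l in ["guide","left_page","card_edge","bit_case_center","screwdriver","hinge","cam_lock"]:
        r=cams.spot_point(l,n); print(l,[(np.round(x["at"],1).tolist(),round(x["score"],2),np.round(onz(n,x["at"],{"left_page":.01,"bit_case_center":.02}.get(l,0)),3).tolist()) for x in r[:4]])
E
```

```text
{'t': 0.0, 'q': array([ 1.03251546e+00,  5.28461437e-01,  1.43391696e+00, -1.24487517e-05,
        1.18138019e+00, -1.78506964e-01]), 'qd': array([-0.00037655, -0.00198514,  0.00079227,  0.00091134, -0.00123113,
       -0.00027599]), 'tau': array([-6.53662596e-05, -4.42352307e+01, -1.78027493e+01, -2.83068657e-04,
        8.21722497e-03, -8.34502345e-06]), 'tcp_pos': array([0.21972435, 0.58450126, 0.30293168]), 'tool_rot': array([ 1.78915912e-01,  9.83863773e-01, -1.01617575e-03, -3.74482948e-04]), 'force': array([-0.12925118,  0.05573058,  0.26868301]), 'ft_torque': array([-0.03905073, -0.01936602,  0.00970532]), 'finger_gap': 1.002890328227443} 0.0726
top 474.3864084753441 [0.36489624 0.03896559 1.04823921]
guide [([284.6, 210.0], 0.8, [0.511, 0.011, 0.0])]
left_page [([257.8, 223.0], 0.81, [0.482, 0.07, 0.01])]
card_edge [([324.0, 195.6], 0.81, [0.543, -0.078, 0.0])]
bit_case_center [([174.8, 199.2], 0.73, [0.534, 0.251, 0.02]), ([255.9, 232.6], 0.71, [0.459, 0.074, 0.02]), ([193.3, 305.4], 0.66, [0.306, 0.207, 0.02])]
screwdriver [([280.8, 144.2], 0.9, [0.663, 0.018, 0.0])]
hinge [([327.8, 269.5], 0.78, [0.379, -0.083, 0.0])]
cam_lock []
side 415.4856688058378 [0.17055327 0.46083599 0.45026549]
guide [([287.2, 230.9], 0.86, [0.507, 0.003, 0.0])]
left_page [([269.7, 253.4], 0.66, [0.487, 0.076, 0.01])]
card_edge [([299.9, 154.6], 0.73, [0.652, -0.24, 0.0])]
bit_case_center [([277.8, 254.6], 0.9, [0.468, 0.08, 0.02]), ([162.0, 307.2], 0.76, [0.527, 0.258, 0.02]), ([325.3, 377.6], 0.76, [0.297, 0.213, 0.02])]
screwdriver [([219.0, 202.9], 0.6, [0.662, 0.014, 0.0])]
hinge [([370.8, 233.6], 0.89, [0.388, -0.079, 0.0])]
cam_lock []
```

Run:
```python
import cv2,numpy as np
a=cv2.imread("pics/top0.png");b=cv2.imread("pics/side0.png")
cv2.imwrite("pics/top0c.png",cv2.resize(a[80:360,120:440],None,fx=2.1,fy=2.1,interpolation=2))
```

```text
(no output)
```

View pics/side0.png

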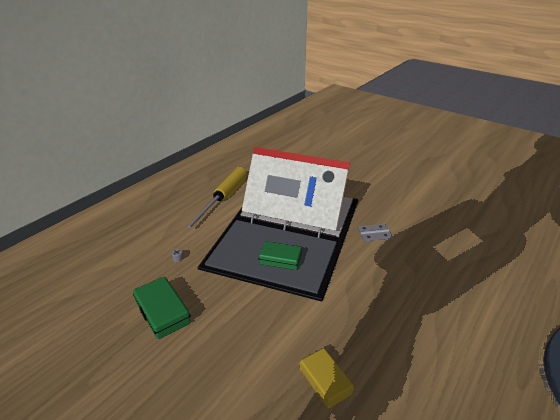

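View pics/top0c.png

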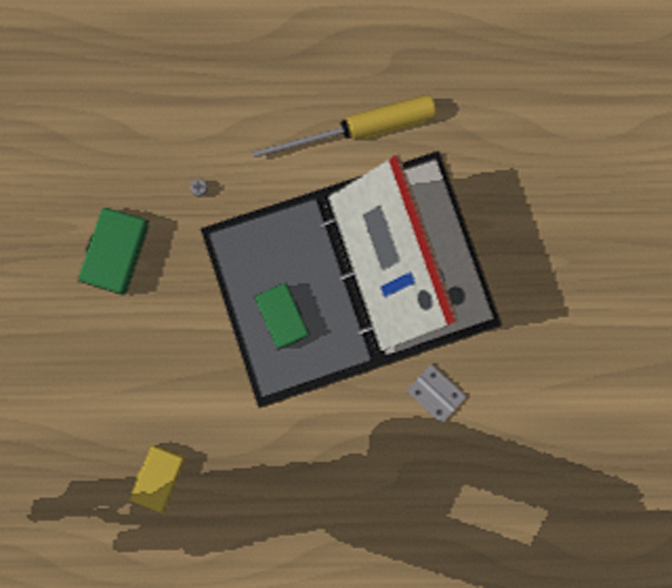

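Candidates for the case are the small green one on the grey page (top 256,233; side 278,255), the large green one off the guide (top 175,199; side 162,307) and the yellow one (top 193,305; side 325,378). By the description it's the small green one on the page. Next I'll get the guide pose, the case pose and the card angle.

```bash
cat >> h.py <<'E'
def tri(a,pa,b,pb):
    o1,d1=ray(a,pa);o2,d2=ray(b,pb)
    s=np.linalg.lstsq(np.c_[d1,-d2],o2-o1,rcond=None)[0]
    return (o1+d1*s[0]+o2+d2*s[1])/2, np.linalg.norm(o1+d1*s[0]-o2-d2*s[1])
E
python3 - <<'E'
from h import *
crop=np.array([(203,229),(440,153),(499,325),(261,406)])/2.1+[120,80]
W=np.array([onz("top",p,.006) for p in crop]); 
print(W.round(4).tolist(), [np.linalg.norm(W[i]-W[i-1]).round(3) for i in range(4)])
W2=np.array([onz("side",p,.006) for p in [(199,267),(323,298),(357,197)]]); print("side",W2.round(3).tolist())
c=W.mean(0)[:2]
yd=((W[0]-W[1])+(W[3]-W[2]))[:2]; a=np.arctan2(yd[1],yd[0])-np.pi/2; xd2=((W[0]-W[3])+(W[1]-W[2]))[:2]
print("origin",c,"yaw",a,"xdir yaw",np.arctan2(xd2[1],xd2[0]))
yd=np.array([-np.sin(a),np.cos(a)]);xd=np.array([np.cos(a),np.sin(a)])
for nm,tp,sp in [("edge_mid",(324,195.6),(299.9,154.6)),("e1",np.array([394,158])/2.1+[120,80],(253,150)),("e2",np.array([452,323])/2.1+[120,80],(349,164))]:
    p,g=tri("top",tp,"side",sp); l=[(p[:2]-c)@xd,(p[:2]-c)@yd,p[2]]; print(nm,p.round(3),"gap",round(g,4),np.round(l,3),"theta",np.arctan2(l[2]-.0125,-l[1]),np.hypot(l[2]-.0125,l[1]))
for n in ["top","side"]:
    cams.snapshot(n)
    r=cams.regions_of("bit_case_center",n)
    for x in r: 
        im=x["pixels"]; col=None
        v,u=np.nonzero(im); box=cv2.minAreaRect(np.c_[u,v].astype(np.float32))
        P=np.array([onz(n,q,.03) for q in cv2.boxPoints(box)])
        m=P.mean(0)[:2]; print(n,x["rect"],round(x["score"],2),im.sum(),m.round(3),"local",[((m-c)@xd).round(3),((m-c)@yd).round(3)],[((p[:2]-c)@xd).round(3) for p in P],[((p[:2]-c)@yd).round(3) for p in P])
E
```

```text
[[0.5587, 0.1617, 0.006], [0.6404, -0.0922, 0.006], [0.4542, -0.1499, 0.006], [0.3721, 0.1, 0.006]] [np.float64(0.196), np.float64(0.267), np.float64(0.195), np.float64(0.263)]
side [[0.557, 0.164, 0.006], [0.371, 0.101, 0.006], [0.459, -0.157, 0.006]]
origin [0.50634362 0.00491163] yaw 0.3142249973396105 xdir yaw 0.3101494470228574
edge_mid [ 0.527 -0.064  0.114] gap 0.0069 [-0.002 -0.072  0.114] theta 0.9573835095949348 0.12422788449410369
e1 [ 0.609 -0.034  0.109] gap 0.0028 [ 0.086 -0.068  0.109] theta 0.9563217221792463 0.1186633184778278
e2 [ 0.447 -0.086  0.113] gap 0.0005 [-0.084 -0.068  0.113] theta 0.9765156287296969 0.12177730073972409
top [159.5, 183.6, 191.9, 221.6] 0.73 882 [0.533 0.251] local [np.float64(0.101), np.float64(0.225)] [np.float64(0.083), np.float64(0.151), np.float64(0.119), np.float64(0.052)] [np.float64(0.27), np.float64(0.224), np.float64(0.181), np.float64(0.227)]
top [184.2, 288.4, 204.7, 324.0] 0.66 511 [0.302 0.203] local [np.float64(-0.133), np.float64(0.251)] [np.float64(-0.144), np.float64(-0.097), np.float64(-0.121), np.float64(-0.169)] [np.floa
[... 399 characters left out ...]
64(-0.019), np.float64(0.092)] [np.float64(0.006), np.float64(0.02), np.float64(-0.046), np.float64(-0.056)] [np.float64(0.122), np.float64(0.067), np.float64(0.063), np.float64(0.116)]
side [300.9, 352.3, 359.7, 408.6] 0.7 1842 [0.295 0.216] local [np.float64(-0.135), np.float64(0.266)] [np.float64(-0.098), np.float64(-0.121), np.float64(-0.172), np.float64(-0.15)] [np.float64(0.264), np.float64(0.225), np.float64(0.271), np.float64(0.304)]
side [133.9, 276.1, 190.3, 338.1] 0.61 2244 [0.524 0.26 ] local [np.float64(0.095), np.float64(0.237)] [np.float64(0.149), np.float64(0.122), np.float64(0.041), np.float64(0.069)] [np.float64(0.233), np.float64(0.18), np.float64(0.246), np.float64(0.29)]
```

```bash
cat >> h.py <<'E'
C=np.array([.5063,.0049]);YAW=.313
G=np.array([[np.cos(YAW),-np.sin(YAW)],[np.sin(YAW),np.cos(YAW)]])
def loc(p): return np.r_[G.T@(np.asarray(p)[:2]-C),p[2]]
def wor(l): return np.r_[C+G@np.asarray(l)[:2],l[2]]
def Rt(tilt=0): # tool y along guide +x, z down; tilt about guide x (deg): + leans fingertips toward +y
    x=np.array([0,1.,0]);y=np.array([1.,0,0]);z=np.array([0,0,-1.])
    M=np.c_[x,y,z]; M=R.from_euler('x',tilt,degrees=True).as_matrix()@M
    Z=np.eye(3);Z[:2,:2]=G
    return Z@M
def go(l,tilt=0,reach=None):
    "tool-frame move to bring fingertip to local l"
    s=manip.sense(); reach=reach or manip.tip_reach
    A=R.from_quat(s["tool_rot"]).as_matrix(); B=Rt(tilt)
    t=wor(l)-B[:,2]*reach
    print("tip now",loc(s["tcp_pos"]+A[:,2]*reach).round(4),"F",s["force"].round(1),"gap",round(s["finger_gap"],2),"t",round(s["t"],2))
    print("lin mm",(A.T@(t-s["tcp_pos"])*1e3).round(1),"lin after rot",(B.T@(t-s["tcp_pos"])*1e3).round(1),"rot",R.from_matrix(A.T@B).as_rotvec(degrees=True).round(1))
E
python3 - <<'E'
from h import *
go([-.018,.036,.12]); print(manip.tip_reach)
E
```

```text
tip now [-0.0938  0.64    0.2313] F [-0.1  0.1 -0.2] gap 1.0 t 1.0
lin mm [-435.7 -425.2  111.3] lin after rot [-604.    75.8  111.3] rot [ 0.   0.  51.5]
0.0726
```

Emit:
drive_tool:
  linear:
    - [-27,-26.5,0]
    - [-27,-26.5,0]
    - [-27,-26.5,0]
    - [-27,-26.5,0]
    - [-27,-26.5,0]
    - [-27,-26.5,0]
    - [-27,-26.5,0]
    - [-27,-26.5,0]
    - [-27,-26.5,0]
    - [-27,-26.5,0]
    - [-27,-26.5,0]
    - [-27,-26.5,0]
    - [-27,-26.5,0]
    - [-27,-26.5,0]
    - [-27,-26.5,0]
    - [0,0,0]
  rot:
    - [0,0,0]
    - [0,0,0]
    - [0,0,0]
    - [0,0,0]
    - [0,0,0]
    - [0,0,0]
    - [0,0,0]
    - [0,0,0]
    - [0,0,6.5]
    - [0,0,6.5]
    - [0,0,6.5]
    - [0,0,6.5]
    - [0,0,6.5]
    - [0,0,6.5]
    - [0,0,6.5]
    - [0,0,6]
  hand: [20,20,20,20,20,20,20,20,20,20,20,20,20,20,20,20]

```text
t: 2.33
tcp_pos: [0.3825, 0.0346, 0.3037]
tool_rot: [0.602, 0.798, 0.009, 0.006]
force: [-0.3, 0.1, 0.1]
finger_gap: 0.24
```

Run:
```python
from h import *
go([-.018,.036,.12]); print(manip.tip_reach)
```

```text
tip now [-0.107   0.0663  0.2311] F [-0.3  0.1  0.1] gap 0.24 t 2.33
lin mm [-27.3  89.1 113.1] lin after rot [-30.3  90.6 111.1] rot [ 1.3 -0.  -2. ]
0.0726
```

Emit:
drive_tool:
  linear:
    - [-6,18,0]
    - [-6,18,0]
    - [-6,18,5]
    - [-6,18,15]
    - [-6,18,20]
    - [0,0,25]
    - [0,0,25]
    - [0,0,20]
    - [0,0,0]
  rot:
    - [1.3,0,-2]
    - [0,0,0]
    - [0,0,0]
    - [0,0,0]
    - [0,0,0]
    - [0,0,0]
    - [0,0,0]
    - [0,0,0]
    - [0,0,0]
  hand: [20,20,20,20,20,20,20,20,20]

```text
t: 3.08
tcp_pos: [0.4861, 0.0249, 0.1937]
tool_rot: [0.595, 0.804, 0.003, 0.007]
force: [-1.2, 1.5, -0.2]
finger_gap: 0.231
```

Run:
```python
from h import *
go([-.018,.036,.018])
ims=[cams.snapshot(n) for n in ["side","wrist"]]
for n,i in zip(["side","wrist"],ims):
    r=cams.spot_point("bit_case_center",n); print(n,[(np.round(x["at"]),round(x["score"],2),loc(onz(n,x["at"],.02)).round(3)) for x in r])
save("v1",np.hstack([ims[0][130:330,140:420],ims[1][100:300,140:420]]))
```

```text
tip now [-0.0121  0.0247  0.1211] F [-1.2  1.5 -0.2] gap 0.23 t 3.08
lin mm [ 11.4  -6.5 103. ] lin after rot [ 10.8  -5.  103.1] rot [ 0.8  0.4 -1. ]
side [(array([324., 380.]), 0.8, array([-0.135,  0.265,  0.02 ])), (array([278., 255.]), 0.78, array([-0.013,  0.083,  0.02 ])), (array([161., 304.]), 0.76, array([0.102, 0.231, 0.02 ])), (array([217., 206.]), 0.42, array([ 0.134, -0.003,  0.02 ]))]
wrist [(array([274., 130.]), 0.62, array([-0.013,  0.083,  0.02 ]))]
```

View pics/v1.png

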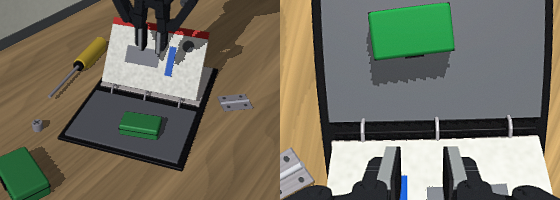

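The choice is confirmed: the small green case lies on the grey page (wrist view ~274,130), and both views put it at local (-13, 83) mm. The fingertips are clear of the card. Now I'll descend behind it.

Emit:
drive_tool:
  linear:
    - [12,-1,5]
    - [0,0,25]
    - [0,0,25]
    - [0,0,25]
    - [0,0,15]
    - [0,0,5]
    - [0,0,0]
  rot:
    - [0.8,0.4,-1]
    - [0,0,0]
    - [0,0,0]
    - [0,0,0]
    - [0,0,0]
    - [0,0,0]
    - [0,0,0]
  hand: [20,20,20,20,20,20,20]

```text
t: 3.87
tcp_pos: [0.4902, 0.0395, 0.1036]
tool_rot: [0.585, 0.811, 0.006, 0.012]
force: [0.4, -0.2, 0.9]
finger_gap: 0.23
```

Run:
```python
from h import *
go([-.013,.038,.017])
```

```text
tip now [-0.0028  0.037   0.031 ] F [ 0.4 -0.2  0.9] gap 0.23 t 3.87
lin mm [ 0.4 -8.7 13.8] lin after rot [ 0.2 -8.4 14. ] rot [1.4 0.7 0.4]
```

Emit:
drive_tool:
  linear:
    - [0,-8,10]
    - [0,0,4]
    - [0,0,0]
    - [8,0,0]
    - [8,0,0]
    - [8,0,0]
    - [8,0,0]
    - [8,0,0]
    - [8,0,0]
    - [8,0,0]
    - [8,0,0]
    - [8,0,0]
    - [0,0,0]
  rot:
    - [1.4,0.7,0.4]
    - [0,0,0]
    - [0,0,0]
    - [0,0,0]
    - [0,0,0]
    - [0,0,0]
    - [0,0,0]
    - [0,0,0]
    - [0,0,0]
    - [0,0,0]
    - [0,0,0]
    - [0,0,0]
    - [0,0,0]
  hand: [20,20,20,20,20,20,20,20,20,20,20,20,20]

```text
t: 4.95
tcp_pos: [0.4596, 0.1138, 0.0933]
tool_rot: [0.587, 0.809, 0.002, 0.003]
force: [-0.1, -1.1, 0.4]
finger_gap: 0.234
```

Run:
```python
from h import *
go([-.013,.146,.017])
cams.snapshot("side")
print([(np.round(x["at"]),round(x["score"],2),loc(onz("side",x["at"],.02)).round(3)) for x in cams.spot_point("bit_case_center","side")])
```

```text
tip now [-0.0104  0.1177  0.0207] F [-0.1 -1.1  0.4] gap 0.23 t 4.95
lin mm [28.1 -2.1  3.7] lin after rot [28.1 -2.1  3.7] rot [0.4 0.2 0.1]
[(array([326., 377.]), 0.94, array([-0.137,  0.261,  0.02 ])), (array([161., 307.]), 0.7, array([0.099, 0.235, 0.02 ])), (array([261., 283.]), 0.62, array([-0.011,  0.148,  0.02 ]))]
```

Emit:
drive_tool:
  linear:
    - [7,0,3]
    - [7,0,0]
    - [7,0,0]
    - [7,0,0]
    - [7,0,0]
    - [7,0,0]
    - [0,0,0]
  rot:
    - [0,0,0]
    - [0,0,0]
    - [0,0,0]
    - [0,0,0]
    - [0,0,0]
    - [0,0,0]
    - [0,0,0]
  hand: [20,20,20,20,20,20,20]

```text
t: 5.63
tcp_pos: [0.4467, 0.1557, 0.0894]
tool_rot: [0.589, 0.808, 0.002, 0.004]
force: [-0.3, -1.1, -0.8]
finger_gap: 0.234
```

Run:
```python
from h import *
go([-.013,.160,.017])
i=cams.snapshot("side")
print([(np.round(x["at"]),round(x["score"],2),loc(onz("side",x["at"],.01)).round(3)) for x in cams.spot_point("bit_case_center","side")])
save("v2",cv2.resize(i[200:400,120:400],None,fx=2.5,fy=2.5))
```

```text
tip now [-0.0097  0.1615  0.0168] F [-0.3 -1.1 -0.8] gap 0.23 t 5.63
lin mm [-1.8 -2.7 -0.2] lin after rot [-1.8 -2.7 -0.2] rot [ 0.4  0.2 -0.1]
[(array([251., 307.]), 0.86, array([-0.012,  0.187,  0.01 ])), (array([326., 378.]), 0.73, array([-0.136,  0.256,  0.01 ])), (array([163., 307.]), 0.6, array([0.103, 0.226, 0.01 ]))]
```

View pics/v2.png

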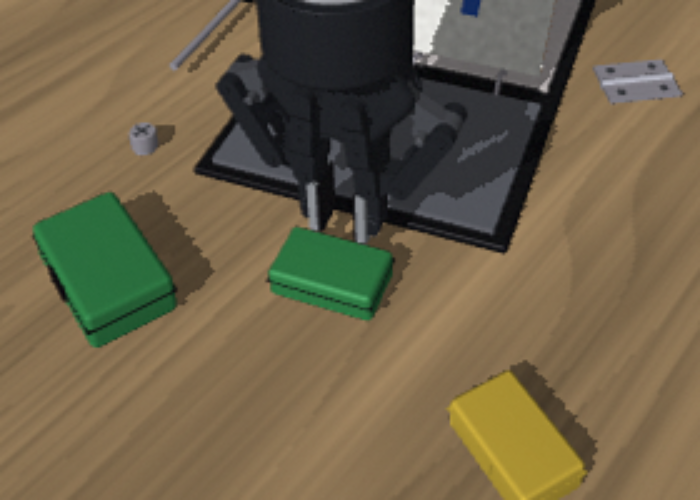

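The case now lies flat on the table about 187 mm along guide y, clear of the guide, with large gaps to the look-alikes. Next I'll rise, cross over the card and come down behind it.

Emit:
drive_tool:
  linear:
    - [-3,0,0]
    - [0,0,-30]
    - [0,0,-38]
    - [0,0,-38]
    - [0,0,-38]
    - [-20,0,-30]
    - [-38,0,0]
    - [-38,0,0]
    - [-38,0,0]
    - [-38,0,0]
    - [-38,0,0]
    - [-38,0,0]
    - [-25,0,0]
    - [0,0,0]
  rot:
    - [0,0,0]
    - [0,0,0]
    - [0,0,0]
    - [0,0,0]
    - [0,0,0]
    - [0,0,0]
    - [0,0,0]
    - [0,0,0]
    - [0,0,0]
    - [0,0,0]
    - [0,0,0]
    - [0,0,0]
    - [0,0,0]
    - [0,0,0]
  hand: [10,10,10,10,10,10,10,10,10,10,10,10,10,10]

```text
t: 6.9
tcp_pos: [0.5341, -0.1259, 0.2736]
tool_rot: [0.59, 0.808, 0.0, 0.007]
force: [0.4, 0.4, 0.1]
finger_gap: 0.115
```

Run:
```python
from h import *
go([0,-.130,.085])
i=cams.snapshot("side")
print([(np.round(x["at"]),round(x["score"],2),loc(onz("side",x["at"],.01)).round(3)) for x in cams.spot_point("bit_case_center","side")])
```

```text
tip now [-0.0132 -0.1338  0.201 ] F [0.4 0.4 0.1] gap 0.12 t 6.9
lin mm [  4.3  12.8 116.1] lin after rot [  3.   13.9 116. ] rot [ 0.5  0.6 -0.2]
[(array([163., 307.]), 0.9, array([0.104, 0.227, 0.01 ])), (array([250., 311.]), 0.86, array([-0.013,  0.194,  0.01 ])), (array([325., 378.]), 0.73, array([-0.134,  0.257,  0.01 ]))]
```

Emit:
drive_tool:
  linear:
    - [0,13,30]
    - [0,0,35]
    - [0,0,30]
    - [0,0,20]
    - [0,0,0]
    - [12,0,0]
    - [12,0,0]
    - [12,0,0]
    - [12,0,0]
    - [12,0,0]
    - [12,0,0]
    - [12,0,0]
    - [12,0,0]
    - [12,0,0]
    - [0,0,0]
  rot:
    - [0.5,0.6,0]
    - [0,0,0]
    - [0,0,0]
    - [0,0,0]
    - [0,0,0]
    - [0,0,0]
    - [0,0,0]
    - [0,0,0]
    - [0,0,0]
    - [0,0,0]
    - [0,0,0]
    - [0,0,0]
    - [0,0,0]
    - [0,0,0]
    - [0,0,0]
  hand: [10,10,10,10,10,10,10,10,10,10,10,10,10,10,10]

```text
t: 8.25
tcp_pos: [0.5088, 0.0006, 0.1732]
tool_rot: [0.583, 0.812, 0.002, 0.011]
force: [-0.3, 0.3, 1.2]
finger_gap: 0.119
```

Run:
```python
from h import *
go([0,.02,.085])
i=cams.snapshot("side"); print(manip.sense()["ft_torque"])
save("v3",cv2.resize(i[60:330,120:400],None,fx=2,fy=2))
```

```text
tip now [ 0.0023 -0.006   0.1007] F [-0.3  0.3  1.2] gap 0.12 t 8.25
lin mm [25.2 -1.  15.2] lin after rot [24.9 -1.1 15.6] rot [1.  0.9 0.7]
[-0.04452686  0.03392255 -0.00725285]
```

View pics/v3.png

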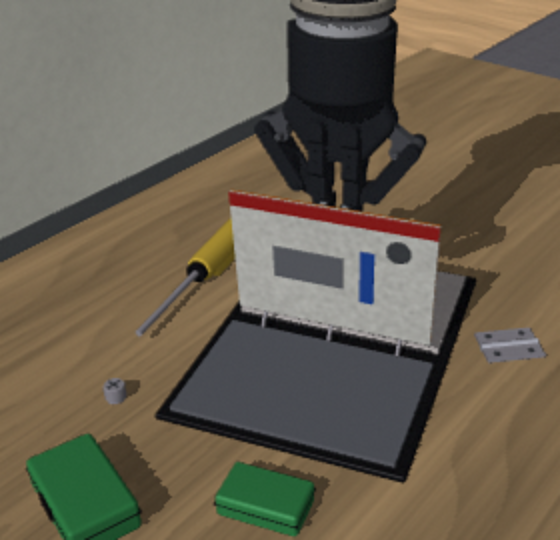

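The card is close to upright, with the fingers behind it and the case still flat. Carrying on over the arc.

Emit:
drive_tool:
  linear:
    - [8,0,1]
    - [8,0,1]
    - [8,0,1]
    - [8,0,3]
    - [8,0,4]
    - [8,0,5]
    - [7,0,6]
    - [0,0,0]
  rot:
    - [1,0.9,0.7]
    - [0,0,0]
    - [0,0,0]
    - [0,0,0]
    - [0,0,0]
    - [0,0,0]
    - [0,0,0]
    - [0,0,0]
  hand: [10,10,10,10,10,10,10,10]

```text
t: 8.97
tcp_pos: [0.4906, 0.0575, 0.1487]
tool_rot: [0.589, 0.808, -0.001, -0.002]
force: [0.4, -0.3, -0.7]
finger_gap: 0.116
```

Run:
```python
from h import *
go([0,.073,.058])
```

```text
tip now [0.001  0.0551 0.0761] F [ 0.4 -0.3 -0.7] gap 0.12 t 8.97
lin mm [18.1 -1.2 18.2] lin after rot [18.2 -1.2 18.1] rot [-0.2 -0.2 -0.1]
```

Emit:
drive_tool:
  linear:
    - [6,0,5]
    - [6,0,6]
    - [5,0,7]
    - [3,0,8]
    - [3,0,8]
    - [2,0,8]
    - [1,0,8]
    - [0,0,6]
    - [0,0,0]
  rot:
    - [0,0,0]
    - [0,0,0]
    - [0,0,0]
    - [0,0,0]
    - [0,0,0]
    - [0,0,0]
    - [0,0,0]
    - [0,0,0]
    - [0,0,0]
  hand: [10,10,10,10,10,10,10,10,10]

```text
t: 9.72
tcp_pos: [0.4819, 0.0853, 0.0872]
tool_rot: [0.589, 0.808, -0.001, -0.002]
force: [-2.3, -0.0, 20.6]
finger_gap: 0.118
```

Run:
```python
from h import *
go([0,.085,.014])
i=cams.snapshot("side")
save("v4",cv2.resize(i[100:330,120:400],None,fx=2,fy=2))
```

```text
tip now [0.0013 0.0842 0.0146] F [-2.3 -0.  20.6] gap 0.12 t 9.72
lin mm [ 1.  -1.5  0.6] lin after rot [ 1.  -1.5  0.6] rot [-0.2 -0.2 -0.1]
```

View pics/v4.png

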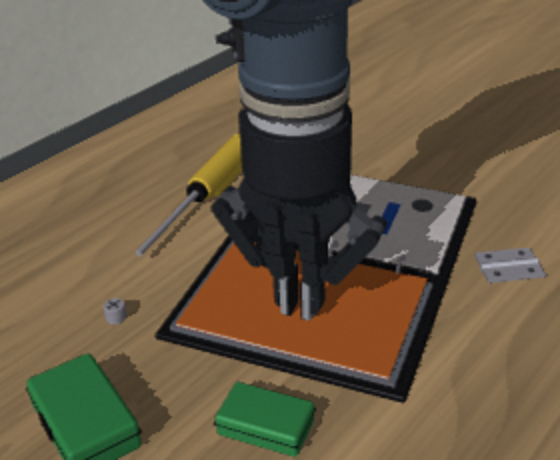

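The card is orange side up, flat on the left page, with about 20 N pressing it. I'll hold briefly, then lift clear.

Emit:
drive_tool:
  linear:
    - [0,0,0.5]
    - [0,0,0]
    - [0,0,0]
    - [0,0,0]
    - [0,0,-10]
    - [0,0,-25]
    - [0,0,-35]
    - [0,0,-35]
    - [0,0,-35]
    - [0,0,-30]
    - [0,0,0]
    - [0,0,0]
  rot:
    - [0,0,0]
    - [0,0,0]
    - [0,0,0]
    - [0,0,0]
    - [0,0,0]
    - [0,0,0]
    - [0,0,0]
    - [0,0,0]
    - [0,0,0]
    - [0,0,0]
    - [0,0,0]
    - [0,0,0]
  hand: [10,10,10,10,10,10,10,10,10,10,10,10]

```text
t: 10.77
tcp_pos: [0.4821, 0.0835, 0.2646]
tool_rot: [0.59, 0.807, -0.002, -0.004]
force: [-0.4, -0.9, -0.0]
finger_gap: 0.118
```

Run:
```python
from h import *
go([0,.085,.014])
i=cams.snapshot("side"); cams.snapshot("top")
for n in ["side","top"]:
  for l,z in [("card_edge",.0125),("bit_case_center",.01)]:
    print(n,l,[(np.round(x["at"]),round(x["score"],2),loc(onz(n,x["at"],z)).round(3)) for x in cams.spot_point(l,n)])
save("v5",cv2.resize(i[100:350,120:400],None,fx=2,fy=2))
```

```text
tip now [0.0006 0.0825 0.192 ] F [-0.4 -0.9 -0. ] gap 0.12 t 10.77
lin mm [  2.1   0.3 178.1] lin after rot [  2.8  -1.2 178. ] rot [-0.5 -0.2 -0.3]
side card_edge [(array([260., 275.]), 0.89, array([-0.001,  0.127,  0.013]))]
side bit_case_center [(array([250., 309.]), 0.97, array([-0.011,  0.189,  0.01 ])), (array([161., 308.]), 0.88, array([0.105, 0.228, 0.01 ])), (array([325., 375.]), 0.79, array([-0.133,  0.253,  0.01 ]))]
top card_edge [(array([233., 230.]), 0.85, array([-0.001,  0.125,  0.012]))]
top bit_case_center [(array([175., 201.]), 0.87, array([0.1  , 0.228, 0.01 ]))]
```

View pics/v5.png

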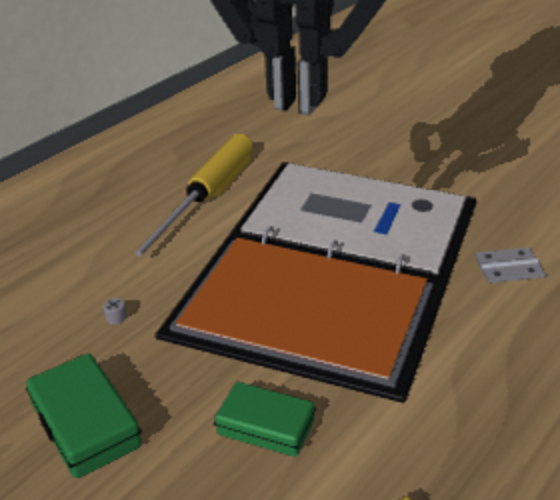

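The card lies flat on the left page, its edge read at y = 125–127 mm with a height of 12.5 mm assumed. The case is flat on the table, the arm is clear and the other objects look untouched, so I'm handing in.

```bash
python3 -c "
from h import *
order.sign_off()"
```

```text
the job is handed in; nothing more can be done
```

I pushed the small green bit case off the left page onto the table with the fingertips. I then pushed the card over the spine from behind, pressed it flat with about 20 N, lifted clear and handed in at about 11 s of the 58 s allowed.

**Last checks:**
- **Card:** it lies orange side up on the left page. The side and top views put its free edge at 127 and 125 mm from the spine, as it should be when flat. I had no direct reading of the joint angle.
- **Bit case:** it lies upright and flat beside the guide, its centre at about guide y = 189 mm. The last top-view network call found only the larger green look-alike, so this rests on the side view and the picture.
- **Other objects:** the screwdriver, hinge and cam lock look unmoved in the side picture, but I did not measure them again. The network never found the cam lock.
- **Arm:** the fingertips stand about 190 mm above the table, with contact force at noise level (under 1 N).

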